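# Wedge the mixing pen's gate shut

## Robot

A 6-joint arm with a two-finger parallel gripper is mounted at the origin on the work surface. World frame = base frame: x ahead of the robot, y to its left, z up, the work surface at z = 0. Lengths are in m, angles in rad, forces in N, time in s.
With the tool pointing down it reaches from about 0.35 to 1 m from the base axis. Payload 7.1 kg.
Tool frame: the origin (TCP) lies at the very end of the fingers, on their centre line; the grasp point (between the pads) lies 19 mm behind it (r.grip_depth is the distance from the TCP to the grasp point, in m); z points along the fingers, y is the line along which they close (so a half turn about z gives the same grasp; the last joint's range is limited). The gripper opens to 85 mm and grips with 20 to 120 N. Pads are 22 mm wide; open, the fingers measure 114 mm over their backs; the gripper's body (76 mm by 85 mm) begins 54 mm behind the grasp point. The pads swing forward as they close: fully open they stand 13 mm farther back than shut.
Start: joints at [-1.169, 0.423, 1.63, -0, 1.089, -0.019], TCP at [0.255, -0.57, 0.231] pointing down, gripper open.
Joint ranges: [-3, 3], [-0.9, 2.11], [0.09, 2.58], [-1.31, 4.45], [0.11, 2.69], [-2.54, 2.54]. Speed limits (rad/s): [2.39, 2.39, 3.01, 3.14, 3.14, 3.14].

## Interface

Orientations are given as a unit quaternion [w, x, y, z].
In Python, from workcell import r gives the robot as it stands. The module is installed in compiled form; this text tells all that it offers.
- The arm moves only by the shell command python3 -m inch 'ROWS' [FORCE]. ROWS is text: rows parted by semicolons, each of 7 numbers parted by spaces: the turn, a rotation vector about the tool's x, y, z in rad, then the shift along the tool's x, y, z in mm, then the opening, from -1 (shut) to 1 (fully open). In form: rx ry rz tx ty tz fingers; .... A call has exactly 8 rows; each row shifts and turns the commanded pose from where the row before left it, along the tool's axes as they then stand; what a row does not reach is not made up. A row lasts 1/10 s, in which the tool goes at most 50 mm and 8.59 degrees, less where a joint would pass 70% of its speed; a pose out of reach is approached as far as the arm can. A call with a gripper value outside its range is refused whole. The fingers move at their own pace and stop on an object; FORCE is the grip in N (left out, the last holds). Time passes only in rows, so rows that do not move let the fingers close, or fill a call up. It gives the time, the measured TCP pose, the force, the opening and the grip force at its end, in the units of the state.
- r.observe(): the state, without advancing time (a new reading comes with each control period).
- r.grab_frame(name): name is "scene" or "top" or "wrist"; returns (picture, depth): 420x560x3 uint8, blue, green, red; 420x560 float32, m along the optical axis (not along the pixel's ray), 0 where there is no reading.
- r.camera_info(name): a dict with "camera_matrix" (3x3 intrinsics, pixels), "rvec" (rotation vector, rad) and "tvec" (3), from world to camera coordinates, as OpenCV has them; the wrist camera has in their place "tool_from_camera" (4x4, takes a point from camera to tool coordinates, whose origin is the TCP and whose axes are the flange's). Camera axes: x right, y down, z forward; pixel columns grow to the right and rows downward; lengths in m; the calibration is good to about 2 mm. A picture is of the moment at which its call begins: read the wrist's pose just before it. camera_info takes no time and is no camera call.
- r.hand_in(): hands the job in; it is judged then, once.
The state is a dict: "t": time; "q": joint angles; "joint_velocities": joint speeds; "tau": joint torques, N m; "tool_pos": TCP position; "tool_rot": TCP orientation; "wrist_force": force on the tool from outside, world axes, zero at the start; "moment": the same for the moment, N m; "gripper_width": opening from 0.0 (shut) to 1.0 (fully open); "grasp_force": force on a finger pad.
Only numpy, scipy, OpenCV 4.12 (cv2) and the standard library are available. Lean on these libraries where they do the work, as an engineer would, in place of code of your own. Each camera call takes 0.05 s, during which the arm holds its last target. There are 200 camera calls.

## Task

Swing the gate of the low mixing pen fully shut, then slide the wooden wedge, thin end first and flat on the bench, into the guide channel under the gate's free end from outside, and tap its thick end until it jams, with the gate lifted so that its top edge is level with the pen's walls. Leave the gate shut and the wedge jammed, and do not knock over or shift the other things.

Things in the scene. Friction and masses are not known exactly. Their poses are not given: they have to be found in the camera images.
- pen: Fixed low pen, bare metal walls 90 mm high, 12 mm thick, front closed by the gate; no floor, the bench runs through. Origin: bench level, on the wedge channel's centre line, in the shut gate's outer face; x points into the pen, away from the robot, y left, z up. Walls (mm): right y = -50 to -62, left y = 160 to 172, back x = 258 to 270.
- channel_mouth (a point): Bench-level centre of the wedge channel's outer, open end, 38 mm outside the shut gate; x points into the channel. Two fixed dark steel cheeks, 10 mm high, 8 mm thick, 47 mm clear between them, run straight from 18 to 108 mm past this point; before that they flare out to about 67 mm clear (78 mm overall) here.
- gate (a joint): Swing of the gate (rad): 0 = shut; grows as the free end swings out to the robot, at most 1.3. Grey board 184 mm long, 12 thick, 69 high, about 0.4 kg, on an upright hinge at its left end (pen x = 0, y = 148 mm), axis in its outer face; free end, shut, at pen y = -40 mm. Little friction, no spring or latch; stays where left.
- gate_lift (a joint): Lift of the gate on its loose hinge pins (m): 0 = hanging low (underside 13 mm above the bench, top edge 82 mm), 0.008 = against the upper stop (underside 21 mm, top edge 90 mm, level with the walls). It sinks under its own weight when not held up.
- wedge: Loose wooden wedge, 140 x 40 mm, 0.09 kg, flat on its underside; height rises evenly from 5 mm (thin end) to 31 mm (butt). Origin: centre of underside; x to the thin end, butt at x = -70 mm, balance point x = -17. In the channel it meets the low gate with its origin near pen x = -27 mm and jams from about +16 to +30 mm; pushes of 5 to 15 N slide it; friction holds it.
- gate_end (a point): Top outer corner of the gate's free end, 188 mm from the hinge axis; moves with the gate.
- gate_hinge (a point): Point on the gate's hinge axis at the height of the gate's top edge; axes turn with the gate: its -y points along the gate to the free end, its -x out of the outer face.
- batten: Loose wooden batten, 200 x 28 x 18 mm, longer and narrower than the wedge and of even thickness; leave alone. Origin: centre of underside, x along its length.
- tub: Loose black tub, 110 mm across, 100 mm high, standing inside the pen; leave alone. Origin: centre of underside.
- jug: Loose clear jug, 100 mm across, 130 mm high, with handle; leave alone. Origin: centre of underside.
- casting: Loose white plaster casting, round, 100 mm across, 90 mm high; leave alone. Origin: centre of underside.
- bowl: Loose rubber mixing bowl, 110 mm across, 50 mm high; leave alone. Origin: centre of underside.
- scraper: Loose scraper with wooden handle lying on the bench; leave alone.
Things that resemble listed ones, but are neither listed nor needed, are in the scene too. Leave any grey look-alike of the wedge alone.

How it is judged:
By the outcome, as a careful person would: the job done as asked, in the order asked, and still so for the second after the job is handed in, with the robot touching nothing.
It also fails if it takes over 70 s, if anything falls off the work surface, if the arm or the gripper's body presses on something with over 40 N, if the wrist force passes 120 N, or if a joint passes its speed limit or range.

## Working session

There is one attempt and no reset: what is moved stays moved. The work goes in short steps, Python scripts to look and compute and a shell command to move; the robot and the scene stay as the last step left them, time stands still between calls to the robot, and variables do not carry over. Pictures are saved under pics/ and viewed, at most 10 in all, crops included, and the job is handed in when it is done.

```bash
mkdir -p pics; cat > h.py <<'E'
import numpy as np, cv2
from workcell import r
from scipy.spatial.transform import Rotation as R
def cam(n):
    i=r.camera_info(n); return i
def grab(n,fn):
    s=r.observe(); p,d=r.grab_frame(n); cv2.imwrite('pics/'+fn+'.png',p); np.save('pics/'+fn+'.npy',d); 
    np.save('pics/'+fn+'_pose.npy',np.r_[s['tool_pos'],s['tool_rot']]); return p,d
def ext(n,fn):
    i=r.camera_info(n); K=np.array(i['camera_matrix'],float)
    if 'rvec' in i:
        Rc=cv2.Rodrigues(np.array(i['rvec'],float))[0]; t=np.array(i['tvec'],float).ravel()
        return K,Rc.T,-Rc.T@t
    P=np.load('pics/'+fn+'_pose.npy'); Rt=R.from_quat(P[[4,5,6,3]]).as_matrix()
    T=np.array(i['tool_from_camera']); return K,Rt@T[:3,:3],Rt@T[:3,3]+P[:3]
def ray(n,fn,u,v):
    K,Rw,c=ext(n,fn); d=Rw@np.linalg.solve(K,[u,v,1.]); return c,d
def dep(n,fn,u,v):
    c,d=ray(n,fn,u,v); z=np.load('pics/'+fn+'.npy')[int(v),int(u)]; return c+d*z
def onz(n,fn,u,v,z):
    c,d=ray(n,fn,u,v); return c+d*(z-c[2])/d[2]
def tri(a,b):
    (c1,d1),(c2,d2)=ray(*a),ray(*b); s=np.linalg.lstsq(np.c_[d1,-d2],c2-c1,rcond=None)[0]
    p,q=c1+d1*s[0],c2+d2*s[1]; return (p+q)/2,np.linalg.norm(p-q)
def proj(n,fn,p):
    K,Rw,c=ext(n,fn); x=K@(Rw.T@(np.array(p)-c)); return x[:2]/x[2]
E
python3 - <<'E'
from h import *
for n in('scene','top','wrist'):
    grab(n,n+'0'); K,Rw,c=ext(n,n+'0'); print(n,K[0,0],c.round(3),Rw[:,2].round(3))
print(r.observe())
E
```

```text
scene 395.90439358825114 [1.259 0.019 0.812] [-0.663 -0.007 -0.749]
top 420.92711534336536 [0.368 0.033 1.153] [ 0.208  0.004 -0.978]
wrist 360.1238766836041 [ 0.317 -0.543  0.373] [-0.243 -0.107 -0.964]
{'t': 0.15, 'q': array([-1.16902406e+00,  4.23701537e-01,  1.63049832e+00,  1.64270211e-05,
        1.08861541e+00, -1.89999990e-02]), 'joint_velocities': array([ 0.00049625, -0.00207127, -0.00336435, -0.00032524, -0.00025786,
        0.00090837]), 'tau': array([ 1.00430561e-04, -5.57770908e+01, -2.82017648e+01, -2.32364221e-05,
        4.82492818e-03,  4.11651479e-05]), 'tool_pos': array([ 0.255152  , -0.57007968,  0.23070798]), 'tool_rot': array([-6.01528703e-04,  9.77950962e-01,  2.08833767e-01, -1.09140754e-04]), 'wrist_force': array([-0.56013073,  0.04895863,  0.16126469]), 'moment': array([ 0.03805829, -0.00827146, -0.0267426 ]), 'grasp_force': 0.0, 'gripper_width': 0.9999467533660475}
```

View pics/top0.png

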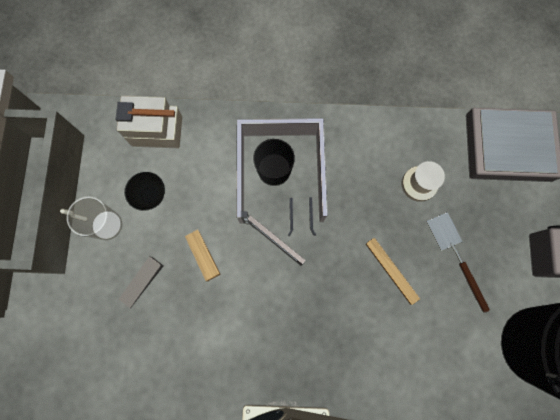

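View pics/scene0.png

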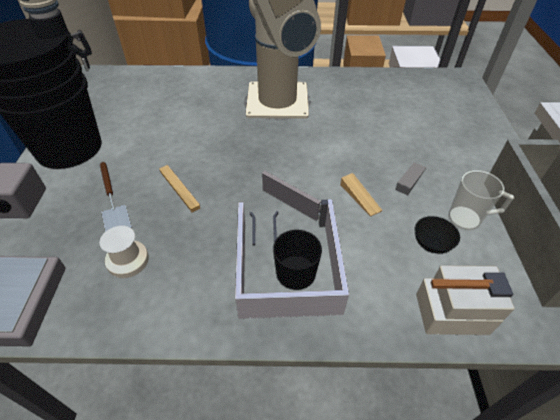

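Top view: pen walls at u 238–327, v 120–217. The gate is open from its hinge at (247,217) to its free end at (304,262), with the cheeks at u≈292 and 311, v 197–235. The wooden wedge is at (188–218, 230–280), the grey look-alike at (145,282) and the batten at (393,270). The scene view agrees.

```bash
python3 - <<'E'
from h import *
p=cv2.imread('pics/top0.png'); cv2.imwrite('pics/c1.png',cv2.resize(p[175:295,180:340],None,fx=5,fy=5,interpolation=cv2.INTER_CUBIC))
p=cv2.imread('pics/scene0.png'); cv2.imwrite('pics/c2.png',cv2.resize(p[165:285,230:390],None,fx=5,fy=5,interpolation=cv2.INTER_CUBIC))
E
```

```text
(no output)
```

View pics/c1.png

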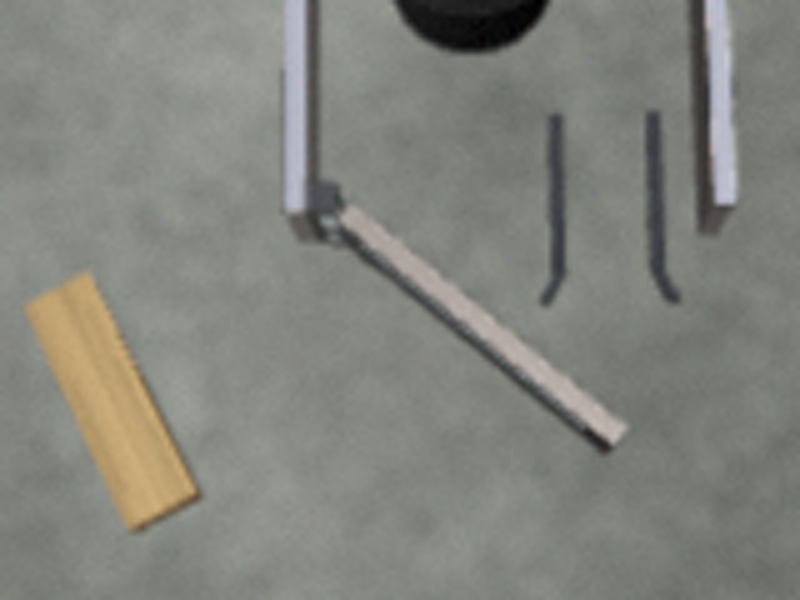

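View pics/c2.png

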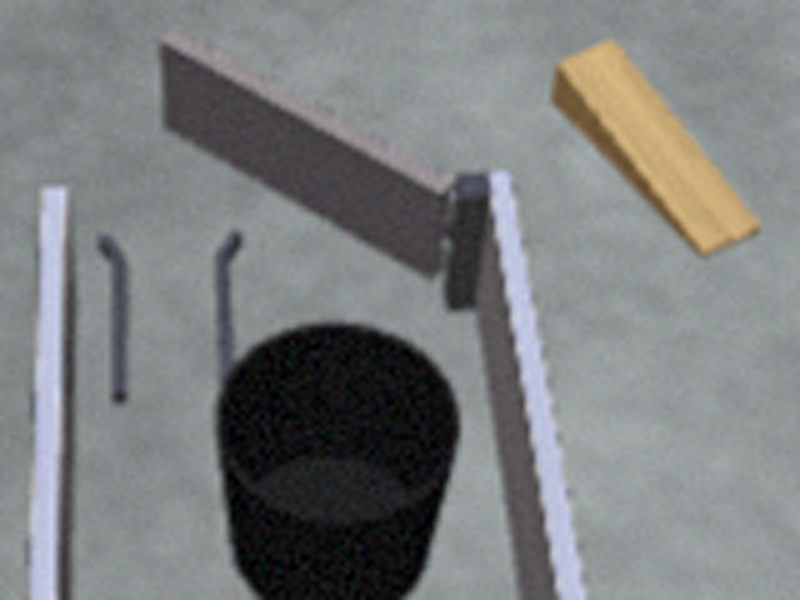

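Crop of the top view: wedge thick butt at (135–200, 495–530) towards the robot and thin end at (25–92, 272–305). The gate's free end is at (615,435). The cheeks' mouth is at (545,303) and (675,298). The scene crop confirms that the butt (555–613, 40–65) is tall and the thin end (705–762, 230–255) is flat.

```bash
python3 - <<'E'
from h import *
T=lambda u,v:('top','top0',(u+.5)/5-.5+180,(v+.5)/5-.5+175)
S=lambda u,v:('scene','scene0',(u+.5)/5-.5+230,(v+.5)/5-.5+165)
pts=dict(buttR=((201,494),(557,64)),buttL=((135,527),(613,41)),thinL=((25,305),(761,231)),thinR=((91,272),(706,255)),
 gend_in=((628,430),(164,42)),gend_out=((610,445),(172,30)),ghinge_in=((350,205),(450,187)),
 rw_out=((736,204),(42,187)),rw_in=((716,206),(67,187)),lw_in=((309,209),(490,172)),lw_out=((288,209),(509,172)),
 rch_mouth=((675,299),(102,240)),lch_mouth=((545,303),(238,235)),rkink=((657,271),(122,260)),lkink=((560,272),(220,260)),rend=((653,113),(119,398)))
X={}
for k,(a,b) in pts.items():
    p,e=tri(T(*a),S(*b)); X[k]=p; print(k,(p*1e3).round(1),'gap %.1f'%(e*1e3))
# pen frame from walls (z=.09) in top & scene separately
for f,i in((T,0),(S,1)):
    P={k:onz(*f(*pts[k][i]),.09) for k in('rw_out','rw_in','lw_in','lw_out','gend_in','gend_out')}
    for k in P: print(i,k,(P[k]*1e3).round(1))
    C={k:onz(*f(*pts[k][i]),.010) for k in('rch_mouth','lch_mouth','rkink','lkink','rend')}
    for k in C: print(i,k,(C[k]*1e3).round(1))
E
```

```text
buttR [435.2 188.2  32.7] gap 3.5
buttL [416.7 221.8  33.8] gap 3.9
thinL [536.2 294.6   4.7] gap 1.3
thinR [555.8 260.4   6.6] gap 3.4
gend_in [472.4 -33.1  81.4] gap 3.4
gend_out [464.4 -26.5  82.7] gap 1.6
ghinge_in [582.6 114.1  87. ] gap 4.2
rw_out [589.6 -87.1  91.4] gap 0.3
rw_in [588.4 -75.9  90.4] gap 1.8
lw_in [578.4 134.1  93.7] gap 3.5
lw_out [578.  144.2  93.4] gap 2.2
rch_mouth [552.2 -63.6   9.6] gap 0.4
lch_mouth [547.3   8.8   9.4] gap 1.7
rkink [567.2 -52.6  10.7] gap 0.9
lkink [5.649e+02 2.000e-01 8.900e+00] gap 0.0
rend [657.3 -49.1   8.2] gap 0.1
0 rw_out [589.9 -87.1  90. ]
0 rw_in [588.5 -76.8  90. ]
0 lw_in [579.  132.7  90. ]
0 lw_out [578.6 143.5  90. ]
0 gend_in [471.6 -34.2  90. ]
0 gend_out [463.7 -25.3  90. ]
0 rch_mouth [552.1 -63.3  10. ]
0 lch_mouth [547.2   7.9  10. ]
0 rkink [567.3 -53.1  10. ]
0 lkink [5.648e+02 2.000e-01 1.000e+01]
0 rend [656.8 -49.   10. ]
1 rw_out [588.3 -87.5  90. ]
1 rw_in [588.1 -75.   90. ]
1 lw_in [574.8 136.4  90. ]
1 lw_out [574.7 146.   90. ]
1 gend_in [481.7 -30.8  90. ]
1 gend_out [472.3 -26.8  90. ]
1 rch_mouth [552.5 -63.7  10. ]
1 lch_mouth [547.8   9.7  10. ]
1 rkink [566.6 -52.2  10. ]
1 lkink [5.659e+02 3.000e-01 1.000e+01]
1 rend [658.7 -48.9  10. ]
```

Results in mm, world frame: pen origin ≈ (587.5, -26) with yaw ≈ 0.043; gate at ≈ 0.71 rad; wedge at (486, 241) with yaw 0.543. I'll shut the gate first, using closed fingers.

```bash
python3 -m inch '0 0 0.126 0 0 0 -1;0 0 0.126 0 0 0 -1;0 0 0.125 0 0 0 -1;0 0 0 17 -46 0 -1;0 0 0 17 -46 0 -1;0 0 0 17 -46 0 -1;0 0 0 17 -46 0 -1;0 0 0 17 -46 0 -1'; python3 -m inch '0 0 0 17 -46 0 -1;0 0 0 17 -46 0 -1;0 0 0 17 -46 0 -1;0 0 0 17 -46 0 -1;0 0 0 17 -46 0 -1;0 0 0 17 -46 0 -1;0 0 0 17 -46 0 -1;0 0 0 0 0 0 -1'
```

```text
t: 0.95
tool_pos: [0.3302, -0.3351, 0.2312]
tool_rot: [-0.0, 1.0, 0.022, -0.0]
wrist_force: [1.2, 0.2, 0.3]
gripper_width: -0.0
grasp_force: 0.0
t: 1.75
tool_pos: [0.4363, -0.0053, 0.2315]
tool_rot: [-0.001, 1.0, 0.025, 0.001]
wrist_force: [-0.4, -0.7, 0.8]
gripper_width: -0.002
grasp_force: 0.0
```

```bash
python3 -m inch '0 0 0 0 3 46 -1;0 0 0 0 3 46 -1;0 0 0 0 0 46 -1;0 0 0 0 0 46 -1;0 0 0 10 0 0 -1;0 0 0 10 0 0 -1;0 0 0 10 0 0 -1;0 0 0 10 0 0 -1'; python3 -m inch '0 0 0 10 0 0 -1;0 0 0 10 0 0 -1;0 0 0 10 0 0 -1;0 0 0 10 0 0 -1;0 0 0 10 0 0 -1;0 0 0 10 0 0 -1;0 0 0 8 0 0 -1;0 0 0 5 0 0 -1';python3 -m inch '0 0 0 5 0 0 -1;0 0 0 4 0 0 -1;0 0 0 3 0 0 -1;0 0 0 3 0 0 -1;0 0 0 2 0 0 -1;0 0 0 2 0 0 -1;0 0 0 0 0 0 -1;0 0 0 0 0 0 -1'
```

```text
t: 2.55
tool_pos: [0.4784, -0.0145, 0.0501]
tool_rot: [0.0, 1.0, 0.022, 0.003]
wrist_force: [-0.6, 0.6, 0.4]
gripper_width: 0.001
grasp_force: 0.1
t: 3.35
tool_pos: [0.549, -0.0111, 0.0472]
tool_rot: [0.0, 1.0, 0.022, 0.0]
wrist_force: [-0.6, -0.1, 0.7]
gripper_width: 0.006
grasp_force: 0.2
t: 4.15
tool_pos: [0.5671, -0.0103, 0.0473]
tool_rot: [-0.0, 1.0, 0.022, 0.0]
wrist_force: [0.5, 0.5, -0.3]
gripper_width: 0.001
grasp_force: 0.0
```

```bash
python3 - <<'E'
from h import *
for n in('top','scene'): grab(n,n+'1')
p=cv2.imread('pics/top1.png')[175:275,220:360]; q=cv2.imread('pics/scene1.png')[150:250,220:360]
cv2.imwrite('pics/c3.png',cv2.resize(np.vstack([p,q]),None,fx=3,fy=3,interpolation=cv2.INTER_CUBIC))
E
```

```text
(no output)
```

View pics/c3.png

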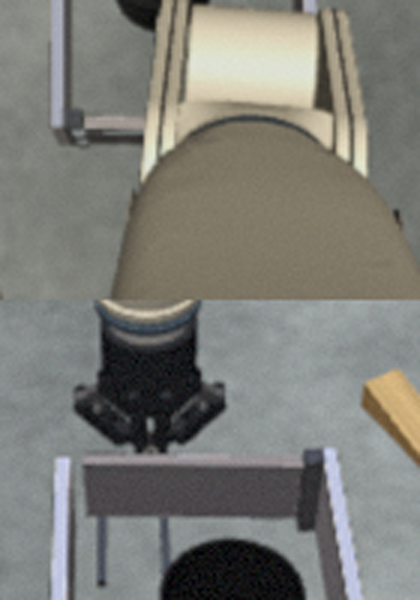

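The gate looks nearly or fully shut in both views: its face is at (85–320, 455–515) in the scene part, in line with the wall ends. I'll press gently until the stop is felt.

```bash
python3 -m inch '0 0 0 2 0 0 -1;0 0 0 2 0 0 -1;0 0 0 1 0 0 -1;0 0 0 1 0 0 -1;0 0 0 1 0 0 -1;0 0 0 0 0 0 -1;0 0 0 0 0 0 -1;0 0 0 0 0 0 -1'
```

```text
t: 5.05
tool_pos: [0.5741, -0.01, 0.0473]
tool_rot: [0.0, 1.0, 0.022, 0.0]
wrist_force: [-0.5, 0.1, -0.7]
gripper_width: 0.002
grasp_force: 0.0
```

```bash
python3 -m inch '0 0 0 1 0 0 -1;0 0 0 1 0 0 -1;0 0 0 1 0 0 -1;0 0 0 1 0 0 -1;0 0 0 0 0 0 -1;0 0 0 0 0 0 -1;0 0 0 0 0 0 -1;0 0 0 0 0 0 -1'
```

```text
t: 5.85
tool_pos: [0.5759, -0.01, 0.0469]
tool_rot: [0.0, 1.0, 0.022, -0.002]
wrist_force: [-7.3, -2.5, 4.6]
gripper_width: 0.002
grasp_force: 3.7
```

The stop is felt (7 N), so the gate is shut. Next I'll back off and hover over the wedge's butt half.

```bash
python3 -m inch '0 0 0 -4 0 0 -1;0 0 0 -16 0 0 -1;0 0 0 -30 0 0 -1;0 0 0 -30 0 -10 -1;0 0 0 -25 0 -35 0.2;0 0 0 0 -20 -40 0.2;0 0 0 -5 -45 -20 0.2;0 0 0 -5 -45 0 0.2'; python3 -m inch '0 0 0 -5 -45 0 0.2;0 0 0 -6 -45 0 0.2;0 0 0 0 -28 0 0.2;0 0 -0.125 0 0 0 0.2;0 0 -0.125 0 0 0 0.2;0 0 -0.125 0 0 0 0.2;0 0 -0.123 0 0 0 0.2;0 0 0 0 0 0 0.2'
python3 - <<'E'
from h import *
for n in ('wrist','top'): grab(n,n+'2')
p=cv2.imread('pics/wrist2.png'); q=cv2.imread('pics/top2.png')[120:330,220:360]
q=cv2.resize(q,(280,420)); cv2.imwrite('pics/w2.png',np.hstack([p,q])[:, :800])
E
```

```text
t: 6.65
tool_pos: [0.4612, 0.0964, 0.1559]
tool_rot: [-0.001, 1.0, 0.021, 0.004]
wrist_force: [1.0, 0.3, -0.4]
gripper_width: 0.599
grasp_force: 0.0
t: 7.45
tool_pos: [0.4427, 0.2129, 0.1526]
tool_rot: [-0.0, 0.963, 0.268, 0.001]
wrist_force: [-0.9, -0.1, -0.3]
gripper_width: 0.599
grasp_force: 0.0
```

View pics/w2.png

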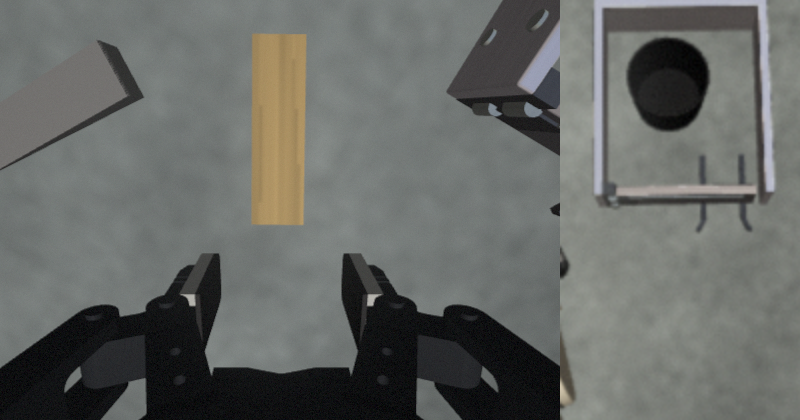

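Wrist view: the wooden wedge has its butt edge at (252–303, 224) and its thin edge at (253–306, 34), centred between the fingers. The top view at right shows the gate shut across the pen front, at row ≈190.

```bash
python3 - <<'E'
from h import *
T=lambda u,v:('top','top0',(u+.5)/5-.5+180,(v+.5)/5-.5+175)
for k,w,t,z in(('buttL',(252,224),(135,527),.031),('buttR',(303,224),(201,494),.031),('thinL',(253,34),(25,305),.005),('thinR',(306,34),(91,272),.005)):
    a=('wrist','wrist2')+w; p,e=tri(a,T(*t)); print(k,(p*1e3).round(1),round(e*1e3,1),'at z',(onz(*a,z)*1e3).round(1))
s=r.observe();print(s['tool_pos'],R.from_quat(s['tool_rot'][[1,2,3,0]]).as_matrix()[:,0])
E
```

```text
buttL [416.  221.3  30.2] 2.3 at z [415.6 222.3  31. ]
buttR [435.1 187.5  26.6] 0.7 at z [435.9 188.7  31. ]
thinL [533.1 289.7  23.6] 0.5 at z [535.1 292.7   5. ]
thinR [556.  259.4   2.8] 0.4 at z [555.3 259.3   5. ]
[0.44255122 0.21270495 0.15249885] [0.85842789 0.51293332 0.00098449]
```

```bash
python3 -m inch '0 0 0 -3 -2.5 10 0.4;0 0 0 0 0 45 0.4;0 0 0 0 0 45 0.4;0 0 0 0 0 30 0.4;0 0 0 0 0 10 0.4;0 0 0 0 0 4 0.4;0 0 0 0 0 3 0.4;0 0 0 0 0 0 0.4'; python3 -m inch '0 0 0 0 0 0 0;0 0 0 0 0 0 -0.2;0 0 0 0 0 0 -0.4;0 0 0 0 0 0 -1;0 0 0 0 0 0 -1;0 0 0 0 0 0 -1;0 0 0 0 0 0 -1;0 0 0 0 0 0 -1' 40
```

```text
t: 8.35
tool_pos: [0.4391, 0.2135, 0.0062]
tool_rot: [-0.0, 0.964, 0.267, 0.001]
wrist_force: [0.3, -0.7, -0.8]
gripper_width: 0.696
grasp_force: 0.0
t: 9.15
tool_pos: [0.4392, 0.2134, 0.0066]
tool_rot: [-0.0, 0.964, 0.268, 0.001]
wrist_force: [0.4, 0.1, 4.4]
gripper_width: 0.46
grasp_force: 40.5
```

Gripped: 39 mm wide, 40 N. I'll lift it 20 mm, turn it to the channel's heading, and carry it to the line of the mouth.

```bash
python3 -m inch '0 0 0 0 0 -10 -1;0 0 0 0 0 -10 -1;0 0 0.1 0 0 0 -1;0 0 0.1 0 0 0 -1;0 0 0.1 0 0 0 -1;0 0 0.1 0 0 0 -1;0 0 0.097 0 0 0 -1;0 0 0 -10 10 0 -1'; python3 -m inch '0 0 0 -15 30 0 -1;0 0 0 -15 40 0 -1;0 0 0 -4 40 0 -1;0 0 0 0 40 0 -1;0 0 0 0 40 0 -1;0 0 0 0 30 0 -1;0 0 0 0 15 0 -1;0 0 0 0 0 0 -1'
python3 - <<'E'
from h import *
for n in ('wrist','scene'): grab(n,n+'3')
p=cv2.imread('pics/wrist3.png')[0:420,140:420]; q=cv2.imread('pics/scene3.png')[120:260,170:340]
cv2.imwrite('pics/w3.png',np.hstack([p,cv2.resize(q,(510,420),interpolation=cv2.INTER_CUBIC)]))
s=r.observe();print(s['tool_pos'],R.from_quat(s['tool_rot'][[1,2,3,0]]).as_matrix()[:,0])
E
```

```text
t: 9.95
tool_pos: [0.4305, 0.2036, 0.0265]
tool_rot: [-0.001, 1.0, 0.022, 0.002]
wrist_force: [-1.0, 0.0, -1.5]
gripper_width: 0.463
grasp_force: 40.4
t: 10.75
tool_pos: [0.4047, -0.0354, 0.0259]
tool_rot: [0.0, 1.0, 0.022, 0.0]
wrist_force: [-0.6, 0.7, -1.2]
gripper_width: 0.456
grasp_force: 40.5
[ 0.40475273 -0.03375869  0.02570176] [ 9.98985378e-01  4.50356921e-02 -1.55732342e-05]
```

View pics/w3.png

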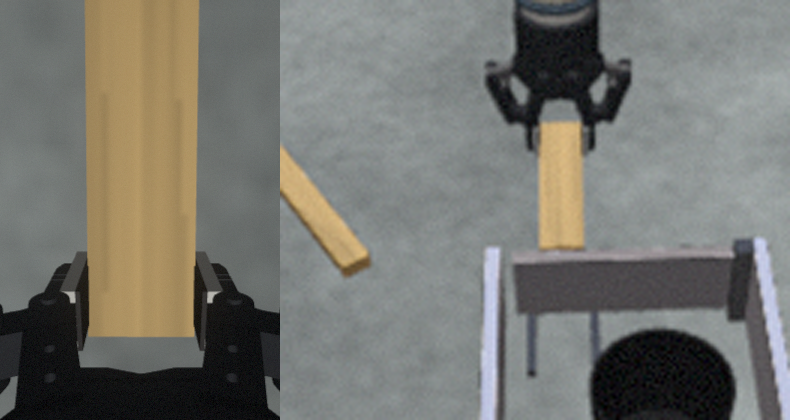

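Scene view: the wedge (540–583) is centred between the cheeks (531 and 594), thin end towards the gate, and the gate is still shut. I'll lower it to the bench and slide it in.

```bash
python3 -m inch '0 0 0 0 0 8 -1;0 0 0 0 0 7 -1;0 0 0 0 0 4 -1;0 0 0 0 0 0 -1;0 0 0 8 0 0 -1;0 0 0 8 0 0 -1;0 0 0 8 0 0 -1;0 0 0 0 0 0 -1'; python3 -m inch '0 0 0 10 0 0 -1;0 0 0 10 0 0 -1;0 0 0 10 0 0 -1;0 0 0 10 0 0 -1;0 0 0 10 0 0 -1;0 0 0 7 0 0 -1;0 0 0 5 0 0 -1;0 0 0 0 0 0 -1'
```

```text
t: 11.65
tool_pos: [0.4312, -0.0324, 0.0062]
tool_rot: [0.0, 1.0, 0.023, 0.001]
wrist_force: [0.0, 0.1, -1.1]
gripper_width: 0.458
grasp_force: 41.7
t: 12.45
tool_pos: [0.4921, -0.0298, 0.0064]
tool_rot: [0.0, 1.0, 0.022, 0.0]
wrist_force: [-0.5, -0.5, -1.2]
gripper_width: 0.459
grasp_force: 41.7
```

```bash
python3 -m inch '0 0 0 0 0 0.5 -1;0 0 0 0 0 0 0;0 0 0 0 0 0 0.3;0 0 0 0 0 0 0.3;0 0 0 0 0 -15 0.3;0 0 0 0 0 -30 0.3;0 0 0 -22 0 0 -1;0 0 0 -22 0 0 -1'; python3 -m inch '0 0 0 0 0 0 -1;0 0 0 0 0 0 -1;0 0 0 0 0 0 -1;0 0 0 0 0 20 -1;0 0 0 0 0 18 -1;0 0 0 0 0 0 -1;0 0 0 0 0 0 -1;0 0 0 0 0 0 -1'
```

```text
t: 13.25
tool_pos: [0.4478, -0.0319, 0.0517]
tool_rot: [0.0, 1.0, 0.022, 0.001]
wrist_force: [-0.1, 0.2, -0.6]
gripper_width: 0.32
grasp_force: 0.0
t: 14.05
tool_pos: [0.4481, -0.0318, 0.0133]
tool_rot: [0.0, 1.0, 0.022, 0.0]
wrist_force: [-0.2, -0.4, 1.0]
gripper_width: 0.001
grasp_force: 0.0
```

```bash
python3 -m inch '0 0 0 8 0 0 -1;0 0 0 5 0 0 -1;0 0 0 5 0 0 -1;0 0 0 5 0 0 -1;0 0 0 4 0 0 -1;0 0 0 4 0 0 -1;0 0 0 3 0 0 -1;0 0 0 3 0 0 -1'; python3 -m inch '0 0 0 3 0 0 -1;0 0 0 3 0 0 -1;0 0 0 3 0 0 -1;0 0 0 3 0 0 -1;0 0 0 3 0 0 -1;0 0 0 3 0 0 -1;0 0 0 2 0 0 -1;0 0 0 2 0 0 -1'
```

```text
t: 14.85
tool_pos: [0.4822, -0.03, 0.0125]
tool_rot: [-0.0, 1.0, 0.022, -0.002]
wrist_force: [-8.7, -1.5, 5.7]
gripper_width: -0.002
grasp_force: 4.0
t: 15.65
tool_pos: [0.5035, -0.029, 0.0123]
tool_rot: [-0.0, 1.0, 0.022, -0.003]
wrist_force: [-8.2, -0.7, 5.0]
gripper_width: 0.002
grasp_force: 4.1
```

```bash
python3 -m inch '0 0 0 3 0 0 -1;0 0 0 3 0 0 -1;0 0 0 3 0 0 -1;0 0 0 2 0 0 -1;0 0 0 2 0 0 -1;0 0 0 2 0 0 -1;0 0 0 1 0 0 -1;0 0 0 1 0 0 -1'
```

```text
t: 16.45
tool_pos: [0.5205, -0.0282, 0.0123]
tool_rot: [-0.0, 1.0, 0.022, -0.003]
wrist_force: [-7.8, -0.3, 5.7]
gripper_width: 0.004
grasp_force: 4.0
```

```bash
python3 -m inch '0 0 0 1 0 0 -1;0 0 0 1 0 0 -1;0 0 0 1 0 0 -1;0 0 0 1 0 0 -1;0 0 0 0.5 0 0 -1;0 0 0 0.5 0 0 -1;0 0 0 0 0 0 -1;0 0 0 0 0 0 -1'
```

```text
t: 17.25
tool_pos: [0.5253, -0.028, 0.0123]
tool_rot: [-0.0, 1.0, 0.022, -0.003]
wrist_force: [-8.6, -0.3, 5.6]
gripper_width: 0.003
grasp_force: 4.1
```

```bash
python3 -m inch '0 0 0 1 0 0 -1;0 0 0 1 0 0 -1;0 0 0 0.5 0 0 -1;0 0 0 0.5 0 0 -1;0 0 0 0 0 0 -1;0 0 0 0 0 0 -1;0 0 0 0 0 0 -1;0 0 0 0 0 0 -1'
```

```text
t: 18.05
tool_pos: [0.5273, -0.0279, 0.0121]
tool_rot: [-0.0, 1.0, 0.022, -0.004]
wrist_force: [-11.6, -1.7, 7.6]
gripper_width: -0.001
grasp_force: 5.3
```

```bash
python3 -m inch '0 0 0 1 0 0 -1;0 0 0 1 0 0 -1;0 0 0 1 0 0 -1;0 0 0 0 0 0 -1;0 0 0 0 0 0 -1;0 0 0 0 0 0 -1;0 0 0 0 0 0 -1;0 0 0 0 0 0 -1'
```

```text
t: 18.85
tool_pos: [0.5294, -0.0277, 0.012]
tool_rot: [-0.0, 1.0, 0.022, -0.005]
wrist_force: [-13.2, -1.1, 8.3]
gripper_width: 0.001
grasp_force: 6.4
```

```bash
python3 -m inch '0 0 0 1 0 0 -1;0 0 0 1 0 0 -1;0 0 0 1 0 0 -1;0 0 0 1 0 0 -1;0 0 0 0 0 0 -1;0 0 0 0 0 0 -1;0 0 0 0 0 0 -1;0 0 0 0 0 0 -1'
```

```text
t: 19.65
tool_pos: [0.5322, -0.0275, 0.0118]
tool_rot: [-0.0, 1.0, 0.022, -0.006]
wrist_force: [-16.1, -2.1, 9.7]
gripper_width: 0.003
grasp_force: 7.9
```

The push force has climbed steadily from 8 to 16 N, with the wedge's origin near +25 mm, so it is jammed. I'll back off and check.

```bash
python3 -m inch '0 0 0 -5 0 0 -1;0 0 0 -5 0 0 -1;0 0 0 -20 0 0 -1;0 0 0 -40 0 0 -1;0 0 0 -40 0 -20 -1;0 0 0 -40 0 -40 -1;0 0 0 0 0 -40 -1;0 0 0 0 0 -40 -1'
python3 -m inch '0 0 0 0 45 -40 -1;0 0 0 0 45 0 -1;0 0 0 0 45 0 -1;0 0 0 0 45 0 -1;0 0 0 0 45 0 -1;0 0 0 0 45 0 -1;0 0 0 0 45 0 -1;0 0 0 0 0 0 -1'
python3 - <<'E'
from h import *
for n in ('top','scene'): grab(n,n+'4')
q=cv2.imread('pics/scene4.png')[190:265,225:345]; p=cv2.imread('pics/top4.png')[165:240,225:345]
cv2.imwrite('pics/w4.png',cv2.resize(np.vstack([p,q]),None,fx=4,fy=4,interpolation=cv2.INTER_CUBIC))
E
```

```text
t: 20.45
tool_pos: [0.392, -0.0342, 0.1494]
tool_rot: [-0.0, 1.0, 0.022, -0.0]
wrist_force: [1.1, 0.3, -0.2]
gripper_width: 0.001
grasp_force: 0.0
t: 21.25
tool_pos: [0.4081, -0.3469, 0.1821]
tool_rot: [0.002, 1.0, 0.021, 0.002]
wrist_force: [0.9, 0.5, 0.0]
gripper_width: 0.004
grasp_force: 0.0
```

View pics/w4.png

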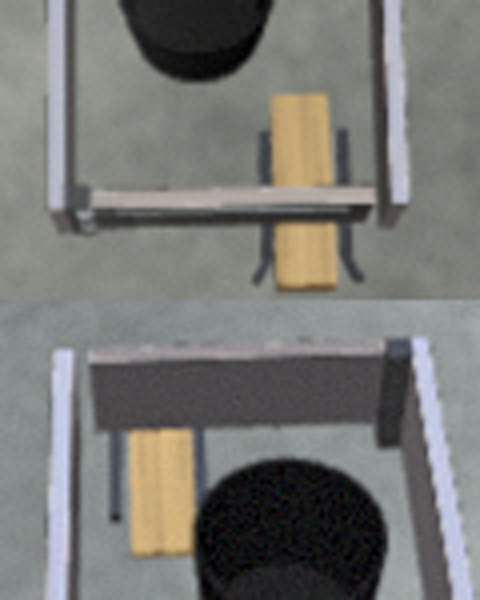

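View pics/top4.png

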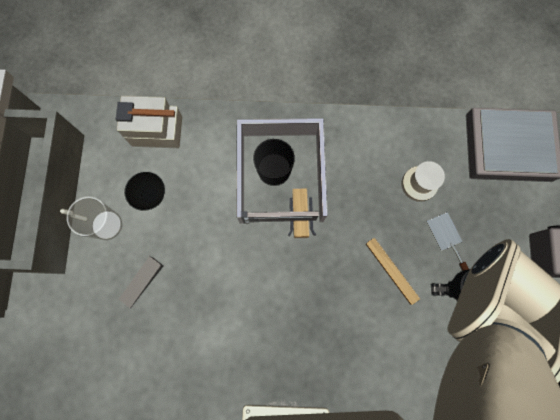

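```bash
python3 - <<'E'
from h import *
T=lambda u,v:('top','top4',(u+.5)/4-.5+225,(v+.5)/4-.5+165)
S=lambda u,v:('scene','scene4',(u+.5)/4-.5+225,(v+.5)/4-.5-75+190)
o=np.array([.5875,-.026]);Y=.043;M=np.array([[np.cos(Y),np.sin(Y)],[-np.sin(Y),np.cos(Y)]])
for k,a,b in(('free_in',(375,187),(91,361)),('free_out',(375,203),(89,350)),('hinge_in',(92,191),(386,351)),('wedge_buttL',(277,288),None),('wedge_buttR',(336,287),None),('wedge_thinL',(272,95),(193,555)),('wedge_thinR',(328,95),(132,555)),('rwall_in',(392,205),(74,351)),('lwall_in',(72,207),(412,340))):
    p=tri(T(*a),S(*b))[0] if b else onz(*T(*a),.031); print(k,'z %.1f'%(p[2]*1e3),'pen',((M@(p[:2]-o))*1e3).round(1))
a=cv2.imread('pics/top0.png').astype(int);b=cv2.imread('pics/top4.png').astype(int)
d=(abs(a-b).max(2)>40).astype(np.uint8);d[:,425:]=0
n,_,st,_=cv2.connectedComponentsWithStats(d);print([list(s) for s in st[1:] if s[4]>8])
s=r.observe();print(s['t'])
E
```

```text
free_in z 91.8 pen [ 10.1 -38.6]
free_out z 90.7 pen [ -0.2 -39.3]
hinge_in z 93.2 pen [  8.3 143.8]
wedge_buttL z 31.0 pen [-46.   22.1]
wedge_buttR z 31.0 pen [-45.5 -17.6]
wedge_thinL z 4.2 pen [95.7 22.6]
wedge_thinR z 5.2 pen [ 95.2 -16.1]
rwall_in z 89.1 pen [ -1.2 -49.6]
lwall_in z 92.1 pen [ -1.7 158.9]
[[np.int32(247), np.int32(188), np.int32(71), np.int32(78), np.int32(1323)], [np.int32(186), np.int32(230), np.int32(34), np.int32(51), np.int32(664)], [np.int32(245), np.int32(407), np.int32(71), np.int32(13), np.int32(398)], [np.int32(318), np.int32(411), np.int32(85), np.int32(9), np.int32(545)]]
21.35
```

Final checks: gate shut (outer corner at pen x ≈ 0), its top at about 91 mm, level with the walls. The wedge's origin is at about +25 mm, and nothing else has moved. Handing in.

```bash
python3 -c "
from workcell import r
print(r.hand_in())"
```

```text
the job is handed in; nothing more can be done
None
```

The job is handed in, with no verdict returned: the gate is shut and lifted level with the walls to within about 2 mm, the wedge is jammed about 25 mm past the gate line, and the before/after top images show nothing else moved (the far right was not compared).

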